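# Find the stamped parts bin and push it to the dispatch rail

## Task

Two like parts bins stand on the shop counter and one of them has a ring-and-cross stamp underneath. With the fingertips, pull the flared lip of the left bin (as seen from the robot) over towards the robot until the bin lies tipped on its front and shows its underside, look, and push it back down flat; then do the same with the right one. Then push the stamped bin along the counter until its far wall stands squarely against the dispatch rail, never lifting a bin, leaving the other bin about where it stands and not disturbing the other goods.

Things in the scene. Friction and masses are not known exactly. Their poses are not given: they have to be found in the camera images.
- bin_a: One of two like empty blue shelf bins, open on top; either may stand left or right. 100 mm deep (x), 150 wide (y), 80 high, walls 3 mm, inner floor 8 mm up, 0.2 to 0.42 kg. Origin: centre of the underside, at counter height; x points from near wall to far wall (away from the robot, within 0.18 rad), z up. A flared lip stands out from the near wall's rim (see its point).
- bin_b: The other bin: same size, shape, colour, mass range, axes and lip as bin_a.
- bin_a_lip (a point): On the upper face of bin_a's flared lip, midway: 62 mm from the bin's origin towards -x, 90.5 mm high. The lip is a flat 4 mm plate, as wide as the bin, that runs from the near wall's rim outward and up at 35 degrees to its free edge, 78 mm from the origin and 100 mm high.
- bin_b_lip (a point): The same point on bin_b's pull lip.
- bin_a_foot (a point): Middle of the bottom edge of bin_a's near wall, 50 mm from the origin towards -x. Pulled back and down by the lip (up to 12 N), the bin tips over this edge, which stays on the counter. Past about 55 degrees it falls on by itself and then rests tipped at about 74 degrees on this edge and the lip; the far wall's rim, then 120 mm up, can be pushed away from the robot until it falls back flat.
- bin_b_foot (a point): The same point on bin_b.
- stamp (a point): Centre of the stamp, beneath the one bin that carries it (centre of its underside): a light ring 78 mm across with a diagonal cross in it, flat, hidden until that bin is tipped. The other bin's underside is plain.
- rail: Dispatch rail: a fixed low aluminium guard rail across the counter beyond the bins, 720 mm long (its y), 60 mm high, of two flat bars on an angle foot. Origin: on its near face (the one towards the robot), mid-length, at counter height; its x points away from the robot (within about 0.1 rad).
- wheels: Bystander: pack of grinding wheels, upright cylinder 64 mm across and 50 mm high; origin at the centre of its underside.
- can: Bystander: upright aluminium can 52 mm across and 130 mm high; origin at the centre of its underside.
- carton: Bystander: small carton 90 x 60 x 50 mm high; origin at the centre of its underside.
Mind the look-alikes: they are no part of the job. What is shaped like the bin_b but white is not meant. Leave any pink look-alike of the bin_a alone.

How it is judged:
On the way, in this order (a step that is already met when the one before it is completed fails the run):
1. the left bin is tipped on its front, by more than 63 degrees (1.1 rad) while the right one stands flat (((angle between bin_a's own z axis and vertical above 1.1 rad and angle between bin_b's own z axis and vertical below 0.1 rad and y of bin_a in the frame of rail above 0 m and y of bin_b in the frame of rail below 0 m) or (angle between bin_b's own z axis and vertical above 1.1 rad and angle between bin_a's own z axis and vertical below 0.1 rad and y of bin_b in the frame of rail above 0 m and y of bin_a in the frame of rail below 0 m))), for 0.2 s.
2. the right bin is tipped on its front, by more than 63 degrees (1.1 rad) while the left one stands flat (((angle between bin_a's own z axis and vertical above 1.1 rad and angle between bin_b's own z axis and vertical below 0.1 rad and y of bin_a in the frame of rail below 0 m and y of bin_b in the frame of rail above 0 m) or (angle between bin_b's own z axis and vertical above 1.1 rad and angle between bin_a's own z axis and vertical below 0.1 rad and y of bin_b in the frame of rail below 0 m and y of bin_a in the frame of rail above 0 m))), for 0.2 s.
3. the stamped bin, flat on the counter, has its far wall at the rail (x of bin_a in the frame of rail above -0.061 m and angle between bin_a's own z axis and vertical below 0.08 rad), for 0.2 s.
At the end, for the whole second after the job is handed in: The stamped bin stands flat and still at the rail, square to it within 0.09 rad and with its origin within 58 mm of the rail's near face (50 mm when its far wall touches all along), opposite the rail's length; the other bin stands flat within 60 mm of where it started (x of bin_a in the frame of rail between -0.058 and -0.045 m and y of bin_a in the frame of rail between -0.36 and 0.36 m and angle between the x axis of bin_a and the x axis of rail, either way round below 0.09 rad and angle between each of bin_a, bin_b's own z axis and vertical below 0.05 rad and distance of bin_b from where it was at the start of the episode below 0.06 m and linear speed of each of bin_a, bin_b below 0.02 m/s).
It fails at once if a bin is lifted or carried: the bottom edge of its near wall comes more than 30 mm off the counter (height (world z) of any of bin_a_foot, bin_b_foot above 0.03 m).
It fails at once if a bin is overturned (tipped beyond 100 degrees) (angle between any of bin_a, bin_b's own z axis and vertical above 1.75 rad).
It fails at once if the grinding wheels, the can or the carton is moved by more than 30 mm (distance of any of wheels, can, carton from where it was at the start of the episode above 0.03 m).
It also fails if it takes over 72 s, if anything falls off the work surface, if the arm or the gripper's body presses on something with over 40 N, if the wrist force passes 120 N, or if a joint passes its speed limit or range.

## Robot

A 6-joint arm with a two-finger parallel gripper is mounted at the origin on the work surface. World frame = base frame: x ahead of the robot, y to its left, z up, the work surface at z = 0. Lengths are in m, angles in rad, forces in N, time in s.
With the tool pointing down it reaches from about 0.35 to 0.85 m from the base axis. Payload 8.1 kg.
Tool frame: the origin (TCP) lies at the centre of the arm's flange, where the gripper is bolted on; the fingertips stand tcp_to_tips ahead of it and the grasp point (between the pads) lies 167 mm ahead of it (tcp_to_tips is the distance from the TCP to the fingertips, in m); z points along the fingers, y is the direction in which the jaws open and shut (so a half turn about z gives the same grasp; the last joint's range is limited). The gripper opens to 93 mm and grips with 3 to 60 N. Pads are 15 mm wide; open, the fingers measure 128 mm over their backs; the gripper's body (75 mm by 188 mm) begins 65 mm behind the grasp point.
Start: joints at [-1.334, 0.13, 1.488, -0, 1.523, -0.085], TCP at [0.19, -0.569, 0.405] pointing down, gripper open.
Joint ranges: [-2.96, 2.96], [-0.89, 2.26], [0.02, 2.5], [-1.34, 4.48], [0, 2.73], [-2.66, 2.66]. Speed limits (rad/s): [2.39, 2.39, 2.79, 3.14, 3.14, 3.14].

## Interface

Orientations are given as a rotation vector (axis times angle).
In Python, from bench import * gives the robot as it stands. The module is installed in compiled form; this text tells all that it offers.
- The arm moves only by the shell command python3 -m inch 'ROWS' [FORCE]. ROWS is JSON, a list of rows, each a list of 5 numbers: the finger opening in cm, from 0 to 9.3, then the shift along the tool's x, y, z in cm, then the turn about the tool's z in rad. A call has 1 to 10 rows; each row is the pose to reach, as a shift and turn from the pose commanded when the call began, along the tool's axes at that moment; what a row does not reach only later rows make up. A row lasts 1/8 s, in which the tool goes at most 62.5 mm and 10.7 degrees, less where a joint would pass 70% of its speed; a pose out of reach is approached as far as the arm can. A call with a gripper value outside its range is refused whole. The fingers move at their own pace and stop on an object; FORCE is the grip in N (left out, the last holds). Time passes only in rows, so rows that repeat a pose let the fingers close. It gives the time, the measured TCP pose, the force and the opening at its end, in the units of the state.
- state(): the state, without advancing time (a new reading comes with each control period).
- snapshot(name): name is "scene" or "top"; returns the picture (384x512x3 uint8, red, green, blue); there is no depth.
- camera_info(name): a dict with "vfov" (degrees; the focal length in pixels is half the picture's height over the tangent of half this angle, whatever the lens; pixels are square), "cx", "cy" (the principal point, pixels), "world_from_camera" (4x4, takes a point from camera to world coordinates). Camera axes: x right, y up, looking along -z (the intrinsics and any distortion apply to the point x, -y, -z); pixel columns grow to the right and rows downward; lengths in m; the calibration is good to about 2 mm. A picture is of the moment at which its call begins. camera_info takes no time and is no camera call.
- finish_job(): hands the job in, once; it reports no verdict.
The state is a dict: "time_s": time; "qpos": joint angles; "qd": joint speeds; "joint_efforts": joint torques, N m; "ee_pos": TCP position; "eef_rot": TCP orientation; "ft_force": force on the tool from outside, world axes, zero at the start; "ft_torque": the same for the moment, N m; "opening": opening from 0.0 (shut) to 1.0 (fully open).
Only numpy, scipy, OpenCV 4.12 (cv2) and the standard library are available. Lean on these libraries where they do the work, as an engineer would, in place of code of your own. Each camera call takes 0.05 s, during which the arm holds its last target. There are 200 camera calls.

## Working session

There is one attempt and no reset: what is moved stays moved. The work goes in short steps, Python scripts to look and compute and a shell command to move; the robot and the scene stay as the last step left them, time stands still between calls to the robot, and variables do not carry over. Pictures are saved under pics/ and viewed, about 8 in all and at most 12, crops included, and the job is handed in when it is done.

```bash
mkdir -p pics
python3 - <<'E'
from bench import *
import cv2,numpy as np
s=state();print({k:np.round(v,3) for k,v in s.items()})
for n in("scene","top"):
    im=snapshot(n);cv2.imwrite(f"pics/{n}0.png",im[:,:,::-1]);c=camera_info(n);print(n,c)
a=[cv2.imread(f"pics/{n}0.png") for n in("scene","top")]
cv2.imwrite("pics/both0.png",cv2.resize(np.vstack(a),None,fx=.78,fy=.78))
E
```

```text
{'time_s': np.float64(0.0), 'qpos': array([-1.334,  0.131,  1.489, -0.   ,  1.523, -0.085]), 'qd': array([ 0.001,  0.001,  0.001,  0.   ,  0.002, -0.002]), 'joint_efforts': array([-1.0000e-03, -5.5984e+01, -4.9177e+01,  7.7000e-02,  3.5000e-02,
       -0.0000e+00]), 'ee_pos': array([ 0.19 , -0.569,  0.404]), 'eef_rot': array([-3.099, -0.503,  0.   ]), 'ft_force': array([0.061, 0.158, 0.418]), 'ft_torque': array([ 0.021, -0.016,  0.015]), 'opening': np.float64(1.0)}
scene {'vfov': 43.87540043453982, 'cx': 250.7653159405641, 'cy': 193.68099413653056, 'world_from_camera': array([[-0.40429946, -0.54334671,  0.73574201,  1.50346582],
       [ 0.91462519, -0.24162731,  0.32415583,  0.4497032 ],
       [ 0.00164636,  0.8039842 ,  0.59464838,  0.8818221 ],
       [ 0.        ,  0.        ,  0.        ,  1.        ]])}
top {'vfov': 46.619618763708914, 'cx': 253.67699615712655, 'cy': 192.3058413500633, 'world_from_camera': array([[ 0.0016644 ,  0.99317483, -0.11662328,  0.35488481],
       [-0.999911  ,  0.00319666,  0.01295276,  0.00413559],
       [ 0.01323716,  0.11659134,  0.99309176,  1.46453883],
       [ 0.        ,  0.        ,  0.        ,  1.        ]])}
```

View pics/both0.png

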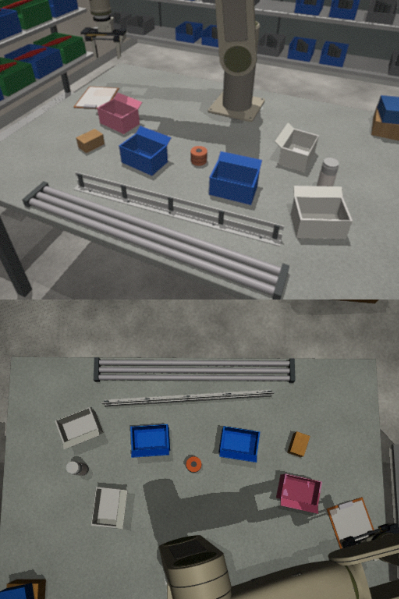

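```bash
cat > h.py <<'E'
import numpy as np,cv2
from bench import *
def ray(n,u,v,z):
    c=camera_info(n);f=192/np.tan(np.radians(c["vfov"]/2));M=np.array(c["world_from_camera"])
    d=M[:3,:3]@np.array([(u-c["cx"])/f,-(v-c["cy"])/f,-1]);o=M[:3,3]
    return o+d*(z-o[2])/d[2]
def blue(im):
    h=cv2.cvtColor(im,cv2.COLOR_BGR2HSV);return cv2.inRange(h,(105,140,40),(125,255,255))
def pic(n,name):
    im=np.ascontiguousarray(snapshot(n)[:,:,::-1]);cv2.imwrite(f"pics/{name}.png",im);return im
E
python3 - <<'E'
from h import *
im=cv2.imread("pics/top0.png")
cs,_=cv2.findContours(blue(im),0,1)
for c in cs:
    if cv2.contourArea(c)>300:
        p=cv2.approxPolyDP(c,3,True)[:,0];print(cv2.contourArea(c),cv2.boundingRect(c),p.tolist())
        for q in p: print(q,ray("top",*q,.08).round(3),ray("top",*q,.1).round(3),ray("top",*q,0).round(3))
cv2.imwrite("pics/c1.png",cv2.resize(im[100:240,60:420],None,fx=2.2,fy=2.2,interpolation=cv2.INTER_CUBIC))
E
```

```text
375.0 (0, 368, 34, 16) [[31, 369], [1, 374], [0, 383], [33, 383]]
[ 31 369] [-0.013  0.647  0.08 ] [-0.008  0.637  0.1  ] [-0.034  0.684  0.   ]
[  1 374] [-0.027  0.734  0.08 ] [-0.022  0.724  0.1  ] [-0.049  0.776  0.   ]
[  0 383] [-0.053  0.735  0.08 ] [-0.047  0.725  0.1  ] [-0.076  0.778  0.   ]
[ 33 383] [-0.053  0.638  0.08 ] [-0.047  0.629  0.1  ] [-0.077  0.675  0.   ]
1799.0 (281, 162, 52, 47) [[287, 162], [282, 201], [328, 208], [332, 169]]
[287 162] [ 0.614 -0.119  0.08 ] [ 0.61  -0.117  0.1  ] [ 0.629 -0.126  0.   ]
[282 201] [ 0.49  -0.102  0.08 ] [ 0.488 -0.101  0.1  ] [ 0.498 -0.109  0.   ]
[328 208] [ 0.469 -0.246  0.08 ] [ 0.467 -0.242  0.1  ] [ 0.475 -0.261  0.   ]
[332 169] [ 0.592 -0.261  0.08 ] [ 0.589 -0.257  0.1  ] [ 0.606 -0.276  0.   ]
1850.5 (167, 160, 51, 42) [[214, 160], [167, 163], [168, 201], [215, 199]]
[214 160] [0.62  0.111 0.08 ] [0.616 0.11  0.1  ] [0.635 0.118 0.   ]
[167 163] [0.609 0.259 0.08 ] [0.606 0.255 0.1  ] [0.624 0.274 0.   ]
[168 201] [0.489 0.253 0.08 ] [0.487 0.249 0.1  ] [0.497 0.267 0.   ]
[215 199] [0.496 0.107 0.08 ] [0.494 0.105 0.1  ] [0.504 0.113 0.   ]
```

View pics/c1.png

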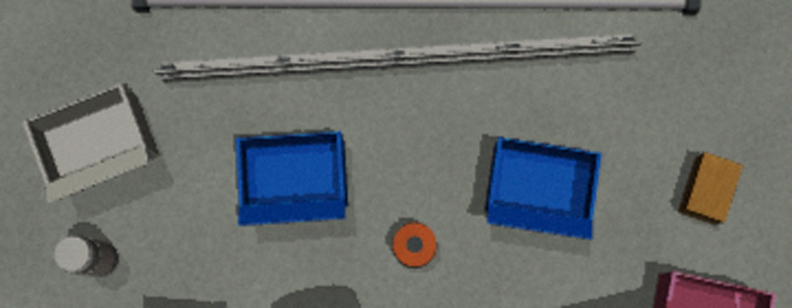

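Run:
```python
from h import *
import bench
print([n for n in dir(bench) if n[0]!='_'], getattr(bench,'tcp_to_tips',None))
im=cv2.imread("pics/top0.png")
# rail bottom edge pixels in crop
for a in [(160,79),(160,66),(400,60),(400,50),(637,50),(637,38)]:
    u,v=a[0]/2.2+60,a[1]/2.2+100
    print(a,ray("top",u,v,0).round(3),ray("top",u,v,.06).round(3))
sc=cv2.imread("pics/scene0.png")
cs,_=cv2.findContours(blue(sc),0,1)
for c in cs:
    if cv2.contourArea(c)>1000:
        print(cv2.boundingRect(c),[(q.tolist(),ray("scene",*q,.08).round(3).tolist()) for q in cv2.approxPolyDP(c,3,True)[:,0]])
cv2.imwrite("pics/c2.png",cv2.resize(np.vstack([cv2.resize(sc[190:320,80:380],None,fx=2.6,fy=2.6,interpolation=2),cv2.resize(im[105:145,125:360],(780,133),interpolation=2)]),None,fx=1,fy=1))
```

```text
['Unreachable', 'camera_info', 'finish_job', 'snapshot', 'state', 'tcp_to_tips'] 0.1861
(160, 79) [0.716 0.39  0.   ] [0.701 0.374 0.06 ]
(160, 66) [0.736 0.391 0.   ] [0.72  0.375 0.06 ]
(400, 60) [0.747 0.025 0.   ] [0.731 0.024 0.06 ]
(400, 50) [0.763 0.025 0.   ] [0.746 0.025 0.06 ]
(637, 50) [ 0.765 -0.339  0.   ] [ 0.748 -0.325  0.06 ]
(637, 38) [ 0.784 -0.339  0.   ] [ 0.766 -0.325  0.06 ]
(269, 195, 66, 67) [([283, 195], [0.48, 0.098, 0.08]), ([269, 226], [0.621, 0.113, 0.08]), ([269, 248], [0.698, 0.144, 0.08]), ([321, 261], [0.69, 0.274, 0.08]), ([334, 206], [0.471, 0.243, 0.08])]
(153, 162, 66, 63) [([179, 162], [0.451, -0.258, 0.08]), ([170, 175], [0.524, -0.246, 0.08]), ([153, 187], [0.596, -0.258, 0.08]), ([156, 206], [0.668, -0.201, 0.08]), ([194, 224], [0.693, -0.069, 0.08]), ([213, 207], [0.609, -0.057, 0.08]), ([212, 187], [0.527, -0.103, 0.08]), ([218, 177], [0.475, -0.11, 0.08])]
(27, 61, 53, 40) [([74, 63], [-0.068, -1.111, 0.08]), ([60, 61], [-0.062, -1.185, 0.08]), ([41, 74], [0.089, -1.154, 0.08]), ([27, 77], [0.138, -1.185, 0.08]), ([39, 80], [0.141, -1.116, 0.08]), ([45, 98], [0.265, -0.968, 0.08]), ([50, 100], [0.271, -0.938, 0.08]), ([79, 83], [0.098, -0.943, 0.08])]
```

View pics/c2.png

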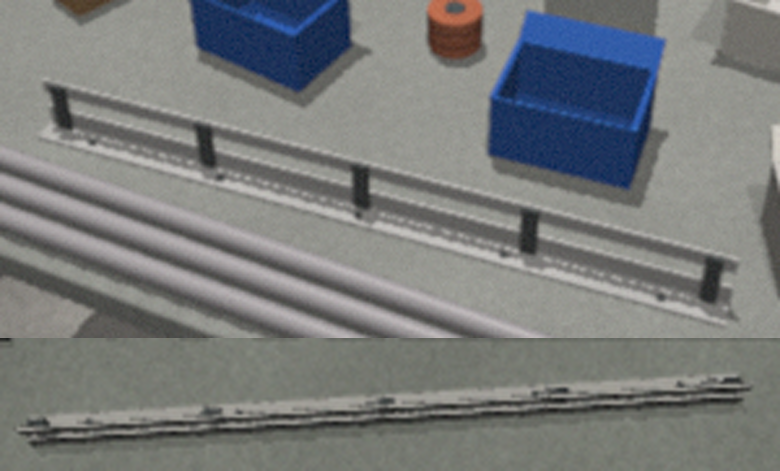

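```bash
cat >> h.py <<'E'
def go(x,y,ztip,yaw=None):
    "print the tool-axis shift (cm) and turn to bring the tip there"
    from scipy.spatial.transform import Rotation as R
    s=state();r=R.from_rotvec(s["eef_rot"]).as_matrix();p=np.array(s["ee_pos"])
    d=r.T@(np.array([x,y,ztip+tcp_to_tips])-p);w=np.arctan2(r[1,0],r[0,0])
    print("t",s["time_s"],"tip",(p-[0,0,tcp_to_tips]).round(4),"yaw",round(w,3),"F",np.round(s["ft_force"],1),"shift",(d*100).round(2),"turn",None if yaw is None else round(w-yaw,3))
E
python3 -m inch '[[0,4,-5,0,0.12],[0,8,-10,0,0.256],[0,13,-15,0,0.256],[0,17,-20,0,0.256],[0,21,-25,0,0.256],[0,26,-30,0,0.256],[0,30,-35,0,0.256],[0,34,-40,0,0.256],[0,39,-45,0,0.256],[0,43,-50,0,0.256]]' 10
python3 -c "from h import *;go(.5025,.177,.13,.065)"
```

```text
time_s: 1.35
ee_pos: [0.4268, 0.0108, 0.4047]
eef_rot: [3.14, 0.103, 0.001]
ft_force: [0.7, -0.4, 0.3]
opening: 0.014
t 1.35 tip [0.4268 0.0108 0.2186] yaw 0.066 F [ 0.7 -0.4  0.3] shift [  8.64 -16.09   8.86] turn 0.001
```

```bash
python3 -m inch '[[0,3.5,-5,3,0],[0,7.1,-10,6,0],[0,7.1,-13.1,8.8,0],[0,7.1,-13.1,8.8,0],[0,7.1,-13.1,8.8,0],[0,7.1,-13.1,8.8,0]]' 10
python3 - <<'E'
from h import *
go(.5025,.177,.097,.065)
a=pic("top","t1");b=pic("scene","s1")
cv2.imwrite("pics/c3.png",np.vstack([cv2.resize(a[130:230,140:310],(680,400)),cv2.resize(b[150:270,230:400],(680,480))])[:, :][::1])
im=cv2.imread("pics/c3.png");cv2.imwrite("pics/c3.png",cv2.resize(im,None,fx=.66,fy=.66))
E
```

```text
time_s: 2.1
ee_pos: [0.4892, 0.1431, 0.3181]
eef_rot: [-3.14, -0.101, -0.003]
ft_force: [-0.0, 0.1, 0.2]
opening: 0.005
t 2.1 tip [0.4892 0.1431 0.132 ] yaw 0.065 F [-0.   0.1  0.2] shift [ 1.53 -3.29  3.5 ] turn -0.0
```

View pics/c3.png

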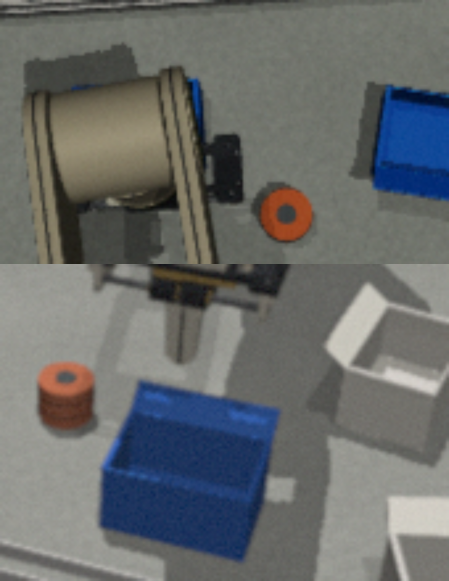

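```bash
python3 -m inch '[[0,1.5,-3.3,0.5,0],[0,1.5,-3.3,2.2,0],[0,1.5,-3.3,3.0,0],[0,1.5,-3.3,3.3,0],[0,1.5,-3.3,3.5,0],[0,1.5,-3.3,3.5,0],[0,1.5,-3.3,3.5,0]]' 10
python3 -c "from h import *;go(.5025,.177,.097,.065)"
```

```text
time_s: 3.08
ee_pos: [0.5019, 0.1773, 0.2827]
eef_rot: [-3.14, -0.102, -0.003]
ft_force: [0.8, -1.1, 5.6]
opening: 0.006
t 3.075 tip [0.5019 0.1773 0.0966] yaw 0.065 F [ 0.8 -1.1  5.6] shift [ 0.05  0.03 -0.04] turn -0.0
```

```bash
python3 -m inch '[[0,-0.8,0,0.3,0],[0,-1.7,0,0.65,0],[0,-2.5,0,1.05,0],[0,-3.2,0,1.45,0],[0,-3.8,0,1.9,0],[0,-4.3,0,2.3,0],[0,-4.3,0,2.3,0]]' 10
python3 - <<'E'
from h import *
go(.5025,.177,.097,.065)
b=pic("scene","s2");cv2.imwrite("pics/c4.png",cv2.resize(b[150:270,230:400],(510,360)))
E
```

```text
time_s: 3.95
ee_pos: [0.4582, 0.1751, 0.2581]
eef_rot: [3.14, 0.104, -0.002]
ft_force: [-1.6, -0.0, 0.5]
opening: 0.006
t 3.95 tip [0.4582 0.1751 0.072 ] yaw 0.066 F [-1.6 -0.   0.5] shift [ 4.43  0.1  -2.51] turn 0.001
```

View pics/c4.png

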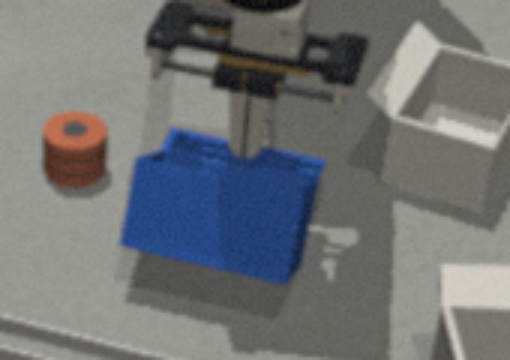

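```bash
python3 -m inch '[[0,-0.9,0,0.9,0],[0,-1.4,0,1.7,0],[0,-2.1,0,2.6,0],[0,-2.7,0,3.5,0],[0,-3.2,0,4.2,0],[0,-3.6,0,4.4,0],[0,-4.0,0,4.4,0],[0,-4.5,0,4.4,0],[0,-4.5,0,4.4,0]]' 10
python3 - <<'E'
from h import *
go(.5025,.177,.097,.065)
b=pic("scene","s3");cv2.imwrite("pics/c5.png",cv2.resize(b[150:270,230:400],(510,360)))
E
```

```text
time_s: 5.12
ee_pos: [0.4136, 0.1722, 0.215]
eef_rot: [-3.14, -0.103, -0.001]
ft_force: [-0.2, 0.6, -0.2]
opening: 0.01
t 5.125 tip [0.4136 0.1722 0.0289] yaw 0.066 F [-0.2  0.6 -0.2] shift [ 8.9   0.11 -6.81] turn 0.001
```

View pics/c5.png

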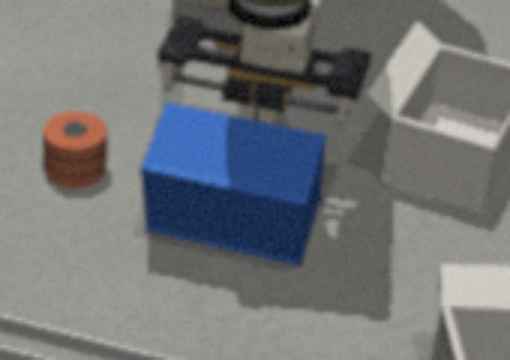

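```bash
python3 -m inch '[[0,0,0,-3,0],[0,0,0,-6.5,0],[0,2.5,0,-6.5,0],[0,3.7,0,-6.5,0],[0,5,0,-6.5,0],[0,6,0,-6.5,0],[0,7,0,-6.5,0],[0,8,0,-6.5,0],[0,9,0,-6.5,0]]' 10
python3 - <<'E'
from h import *
for p in [(279,227.7),(330,237)]: print(ray("scene",*p,0).round(3))
go(.5025,.177,.097,.065)
b=pic("scene","s4");cv2.imwrite("pics/c6.png",cv2.resize(b[150:270,230:400],(510,360)))
E
```

```text
time_s: 6.3
ee_pos: [0.5042, 0.1782, 0.2797]
eef_rot: [3.14, 0.103, -0.0]
ft_force: [0.4, -0.3, 1.0]
opening: 0.007
[0.528 0.108 0.   ]
[0.508 0.251 0.   ]
t 6.3 tip [0.5042 0.1782 0.0936] yaw 0.066 F [ 0.4 -0.3  1. ] shift [-0.18  0.11 -0.34] turn 0.001
```

View pics/c6.png

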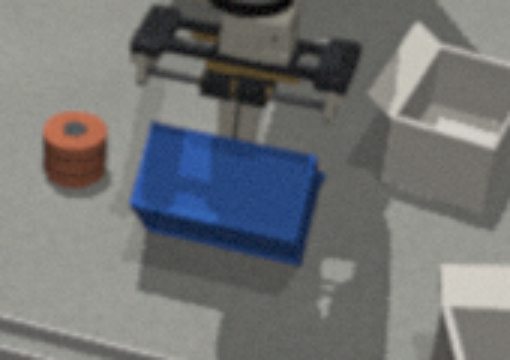

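```bash
python3 -m inch '[[0,0.7,0,0,0],[0,1.4,0,0,0],[0,2.1,0,0,0],[0,2.8,0,0,0],[0,3.5,0,0,0],[0,4.2,0,0,0],[0,4.9,0,0,0],[0,5.6,0,0,0],[0,5.6,0,0,0]]' 10
python3 -m inch '[[0,0,0,-5,0],[0,0,0,-10,0],[0,0,0,-10,0]]'
python3 - <<'E'
from h import *
go(.56,.177,.2,.065)
b=pic("scene","s5")
cs,_=cv2.findContours(blue(b),0,1)
for c in cs:
    if cv2.contourArea(c)>1000:
        print(cv2.boundingRect(c),cv2.approxPolyDP(c,3,True)[:,0].tolist())
E
```

```text
time_s: 7.48
ee_pos: [0.5599, 0.1818, 0.2797]
eef_rot: [-3.14, -0.103, -0.0]
ft_force: [-1.1, 0.4, 0.5]
opening: 0.001
time_s: 7.85
ee_pos: [0.5607, 0.1822, 0.3856]
eef_rot: [-3.138, -0.103, -0.014]
ft_force: [0.7, 0.6, -0.5]
opening: 0.005
t 7.85 tip [0.5607 0.1822 0.1995] yaw 0.066 F [ 0.7  0.6 -0.5] shift [-0.1   0.51 -0.05] turn 0.001
(269, 195, 66, 67) [[283, 195], [269, 226], [269, 248], [321, 261], [334, 206]]
(153, 162, 66, 63) [[179, 162], [174, 172], [153, 187], [156, 206], [194, 224], [213, 207], [212, 187], [218, 177]]
(26, 60, 54, 40) [[75, 64], [61, 60], [59, 65], [26, 77], [39, 80], [45, 99], [52, 99], [79, 83]]
```

```bash
python3 -c "from h import *;go(.4907,-.1733,.13,-.15)"
```

```text
t 7.9 tip [0.56   0.182  0.1964] yaw 0.066 F [ 0.1 -1.   0.1] shift [-9.29 35.    6.56] turn 0.216
```

```bash
python3 -m inch '[[0,-1.5,5.8,0,0.1],[0,-3,11.7,0,0.216],[0,-4.6,17.5,0,0.216],[0,-6.2,23.3,0,0.216],[0,-7.8,29,2,0.216],[0,-9.3,35,5,0.216],[0,-9.3,35,6.6,0.216],[0,-9.3,35,6.6,0.216],[0,-9.3,35,6.6,0.216]]'
python3 -c "from h import *;go(.4907,-.1733,.097,-.15)"
```

```text
time_s: 9.02
ee_pos: [0.4901, -0.1723, 0.3139]
eef_rot: [-3.132, 0.233, 0.0]
ft_force: [-0.4, -0.5, 0.6]
opening: 0.006
t 9.025 tip [ 0.4901 -0.1723  0.1278] yaw -0.149 F [-0.4 -0.5  0.6] shift [0.07 0.09 3.08] turn 0.001
```

```bash
python3 -m inch '[[0,0.1,0.1,1.5,0],[0,0.1,0.1,2.4,0],[0,0.1,0.1,2.8,0],[0,0.1,0.1,3.1,0],[0,0.1,0.1,3.1,0],[0,0.1,0.1,3.1,0]]'
python3 -c "from h import *;go(.4907,-.1733,.097,-.15)"
```

```text
time_s: 9.78
ee_pos: [0.4909, -0.1747, 0.2834]
eef_rot: [3.132, -0.236, 0.002]
ft_force: [1.2, 0.6, 3.3]
opening: 0.006
t 9.775 tip [ 0.4909 -0.1747  0.0973] yaw -0.15 F [1.2 0.6 3.3] shift [-0.04 -0.14  0.03] turn -0.0
```

Contact at the lip, as before (3.3 N). Same arc.

```bash
python3 -m inch '[[0,-0.8,0,0.3,0],[0,-1.7,0,0.65,0],[0,-2.5,0,1.05,0],[0,-3.2,0,1.45,0],[0,-3.8,0,1.9,0],[0,-4.3,0,2.3,0],[0,-4.3,0,2.3,0]]' 10
python3 - <<'E'
from h import *
go(.5025,.177,.097,.065)
b=pic("scene","s6");cv2.imwrite("pics/c7.png",cv2.resize(b[130:250,110:280],(510,360)))
E
```

```text
time_s: 10.65
ee_pos: [0.4473, -0.1681, 0.2591]
eef_rot: [-3.132, 0.236, 0.002]
ft_force: [-2.8, 0.8, 4.9]
opening: 0.003
t 10.65 tip [ 0.4473 -0.1681  0.073 ] yaw -0.15 F [-2.8  0.8  4.9] shift [  0.28 -34.95  -2.39] turn -0.215
```

View pics/c7.png

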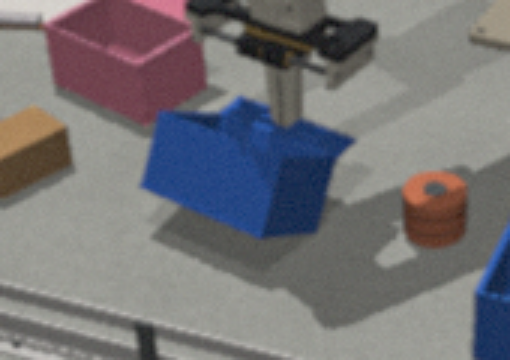

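Tipping about 30 degrees, foot in place. Continuing.

```bash
python3 -m inch '[[0,-0.9,0,0.9,0],[0,-1.4,0,1.7,0],[0,-2.1,0,2.6,0],[0,-2.7,0,3.5,0],[0,-3.2,0,4.2,0],[0,-3.6,0,4.4,0],[0,-4.0,0,4.4,0],[0,-4.5,0,4.4,0],[0,-4.5,0,4.4,0]]' 10
python3 - <<'E'
from h import *
go(.5025,.177,.097,.065)
b=pic("scene","s7");cv2.imwrite("pics/c8.png",cv2.resize(b[130:250,110:280],(510,360)))
E
```

```text
time_s: 11.82
ee_pos: [0.4034, -0.1615, 0.216]
eef_rot: [3.133, -0.236, 0.001]
ft_force: [0.1, 0.6, -0.9]
opening: 0.008
t 11.825 tip [ 0.4034 -0.1615  0.0299] yaw -0.15 F [ 0.1  0.6 -0.9] shift [  4.74 -34.95  -6.71] turn -0.215
```

View pics/c8.png

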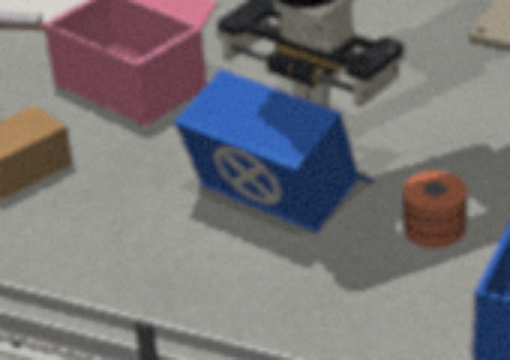

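The ring-and-cross stamp is on the right bin (crop 248,176); it now goes back down flat.

```bash
python3 -m inch '[[0,0,0,-3,0],[0,0,0,-6.5,0],[0,2.5,0,-6.5,0],[0,3.7,0,-6.5,0],[0,5,0,-6.5,0],[0,6,0,-6.5,0],[0,7,0,-6.5,0],[0,8,0,-6.5,0],[0,9,0,-6.5,0]]' 10
python3 -m inch '[[0,0.7,0,0,0],[0,1.4,0,0,0],[0,2.1,0,0,0],[0,2.8,0,0,0],[0,3.5,0,0,0],[0,4.2,0,0,0],[0,4.9,0,0,0],[0,5.6,0,0,0],[0,5.6,0,0,0]]' 10
python3 -m inch '[[0,0,0,-5,0],[0,0,0,-10,0],[0,0,0,-10,0]]'
python3 - <<'E'
from h import *
go(.57,-.185,.1,-.15)
b=pic("scene","s8");a=pic("top","t8")
for n,i in(("scene",b),("top",a)):
  cs,_=cv2.findContours(blue(i),0,1)
  for c in cs:
    if cv2.contourArea(c)>500:
        print(n,cv2.boundingRect(c),cv2.approxPolyDP(c,3,True)[:,0].tolist())
for p in [(153,187),(194,224)]: print(ray("scene",*p,.08).round(3))
E
```

```text
time_s: 13.0
ee_pos: [0.4931, -0.1751, 0.2807]
eef_rot: [-3.133, 0.236, 0.0]
ft_force: [0.4, 0.4, 0.3]
opening: 0.007
time_s: 14.12
ee_pos: [0.5483, -0.1834, 0.2807]
eef_rot: [3.133, -0.235, 0.0]
ft_force: [0.4, 0.1, -0.0]
opening: 0.009
time_s: 14.5
ee_pos: [0.549, -0.1839, 0.3865]
eef_rot: [3.13, -0.236, 0.014]
ft_force: [0.2, 0.2, 0.9]
opening: 0.005
t 14.5 tip [ 0.549  -0.1839  0.2004] yaw -0.15 F [0.2 0.2 0.9] shift [ 2.   -0.23 10.06] turn -0.0
scene (269, 195, 66, 67) [[282, 195], [269, 225], [269, 248], [321, 261], [334, 206]]
scene (153, 162, 65, 63) [[179, 162], [170, 175], [153, 187], [156, 207], [194, 224], [213, 207], [212, 187], [217, 176]]
scene (485, 123, 27, 35) [[489, 123], [485, 139], [490, 134], [494, 142], [489, 143], [490, 137], [490, 142], [486, 141], [493, 156], [511, 157], [511, 125]]
scene (28, 61, 52, 39) [[74, 63], [60, 61], [57, 66], [28, 78], [39, 80], [45, 99], [52, 99], [79, 83]]
scene (410, 53, 37, 32) [[418, 53], [410, 80], [438, 84], [446, 57]]
scene (370, 47, 35, 31) [[377, 48], [370, 74], [396, 77], [404, 51]]
scene (226, 27, 56, 33) [[226, 35], [227, 51], [247, 54], [257, 46], [260, 56], [279, 59], [270, 47], [270, 35], [281, 33], [270, 32], [260, 39], [258, 30], [238, 27]]
scene (0, 12, 27, 39) [[19, 13], [0, 15], [0, 50], [26, 39]]
scene (422, 0, 39, 25) [[426, 0], [422, 20], [453, 24], [460, 0], [453, 0], [452, 10], [446, 13], [434, 11], [434, 0]]
scene (62, 0, 37, 22) [[62, 1], [69, 21], [98, 10], [97, 0]]
top (296, 181, 35, 27) [[305, 181], [296, 202], [328, 207], [330, 185], [328, 189]]
top (167, 160, 51, 42) [[214, 160], [168, 162], [168, 201], [216, 198]]
[ 0.596 -0.258  0.08 ]
[ 0.693 -0.069  0.08 ]
```

```bash
python3 -m inch '[[8,2,-0.1,0,0],[8,2,-0.1,0,0],[8,2,-0.1,3,0],[8,2,-0.1,7,0]]' 10
python3 -c "from h import *;go(.5693,-.1852,.018,-.15)"
```

```text
time_s: 15.1
ee_pos: [0.5674, -0.1853, 0.3098]
eef_rot: [3.133, -0.236, 0.001]
ft_force: [0.2, -0.3, -0.8]
opening: 0.385
t 15.1 tip [ 0.5674 -0.1853  0.1237] yaw -0.15 F [ 0.2 -0.3 -0.8] shift [ 0.18 -0.04 10.57] turn -0.0
```

```bash
python3 -m inch '[[8,0.2,0,1,0],[8,0.2,0,3,0],[8,0.2,0,6,0],[8,0.2,0,9,0],[8,0.2,0,10.2,0],[8,0.2,0,10.5,0],[8,0.2,0,10.5,0],[8,0.2,0,10.5,0]]' 10
python3 -c "from h import *;go(.675,-.185,.018,.065)"
```

```text
time_s: 16.1
ee_pos: [0.5704, -0.186, 0.2072]
eef_rot: [3.132, -0.236, 0.004]
ft_force: [0.1, -0.8, 0.1]
opening: 0.861
t 16.1 tip [ 0.5704 -0.186   0.0211] yaw -0.15 F [ 0.1 -0.8  0.1] shift [10.32 -1.66  0.34] turn -0.215
```

```bash
python3 -m inch '[[8,1.5,0,0,-0.05],[8,2.7,-0.3,0,-0.1],[8,3.7,-0.6,0,-0.15],[8,4.7,-0.8,0,-0.19],[8,5.7,-1,0,-0.215],[8,6.8,-1.1,0,-0.215],[8,7.9,-1.3,0,-0.215],[8,9.1,-1.5,0,-0.215],[8,10.3,-1.7,0,-0.215],[8,10.3,-1.7,0,-0.215]]' 10
python3 - <<'E'
from h import *
go(.715,-.183,.018,.065)
b=pic("scene","s9");cv2.imwrite("pics/c9.png",cv2.resize(b[130:280,90:290],(600,450)))
E
```

```text
time_s: 17.35
ee_pos: [0.6753, -0.1841, 0.2056]
eef_rot: [3.14, 0.102, 0.002]
ft_force: [0.6, 0.2, 0.0]
opening: 0.861
t 17.35 tip [ 0.6753 -0.1841  0.0195] yaw 0.065 F [0.6 0.2 0. ] shift [3.97 0.15 0.16] turn -0.0
```

View pics/c9.png

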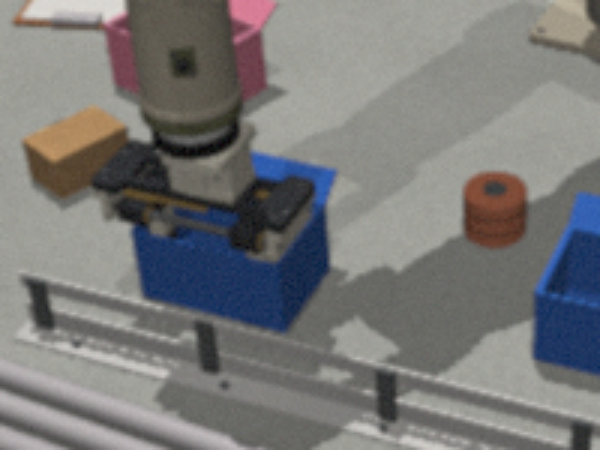

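```bash
python3 -m inch '[[8,1,0,0,0],[8,2,0,0,0],[8,3,0,0,0],[8,3.8,0,0,0],[8,4.2,0,0,0],[8,4.5,0,0,0],[8,4.5,0,0,0]]' 10
python3 -c "from h import *;go(.728,-.183,.018,.065)"
```

```text
time_s: 18.27
ee_pos: [0.7193, -0.1814, 0.2059]
eef_rot: [3.14, 0.102, 0.001]
ft_force: [-0.1, 0.1, 0.2]
opening: 0.86
t 18.275 tip [ 0.7193 -0.1814  0.0198] yaw 0.065 F [-0.1  0.1  0.2] shift [0.86 0.22 0.19] turn -0.0
```

```bash
python3 -m inch '[[8,0.4,0,0,0],[8,0.8,0,0,0],[8,0.8,0,0,0]]' 10
python3 -m inch '[[8,0.3,0,0,0],[8,0.5,0,0,0],[8,0.5,0,0,0]]' 10
python3 -c "from h import *;go(.728,-.183,.018,.065)"
```

```text
time_s: 18.65
ee_pos: [0.7274, -0.1808, 0.2059]
eef_rot: [3.14, 0.102, 0.001]
ft_force: [-1.1, 0.5, 0.3]
opening: 0.856
time_s: 19.02
ee_pos: [0.7322, -0.1805, 0.2058]
eef_rot: [3.14, 0.102, 0.001]
ft_force: [-2.2, -0.5, 1.8]
opening: 0.861
t 19.025 tip [ 0.7322 -0.1805  0.0197] yaw 0.065 F [-2.2 -0.5  1.8] shift [-0.44  0.22  0.17] turn -0.0
```

```bash
for i in 1 2 3; do python3 -m inch '[[8,0.2,0,0,0],[8,0.2,0,0,0]]' 10; done
```

```text
time_s: 19.27
ee_pos: [0.7342, -0.1804, 0.2058]
eef_rot: [3.14, 0.102, 0.0]
ft_force: [-2.5, -0.8, 2.8]
opening: 0.86
time_s: 19.52
ee_pos: [0.7362, -0.1803, 0.2058]
eef_rot: [3.14, 0.102, 0.001]
ft_force: [-1.7, -0.5, 1.9]
opening: 0.859
time_s: 19.77
ee_pos: [0.7382, -0.1801, 0.2057]
eef_rot: [-3.14, -0.102, -0.0]
ft_force: [-2.0, -0.9, 1.8]
opening: 0.863
```

```bash
for i in 1 2 3; do python3 -m inch '[[8,0.2,0,0,0],[8,0.2,0,0,0]]' 10|sed -n '2p;4p'; done
python3 - <<'E'
from h import *
b=pic("scene","s10");cv2.imwrite("pics/c10.png",cv2.resize(b[150:270,90:290],(800,480),interpolation=2))
E
```

```text
ee_pos: [0.7394, -0.1801, 0.2057]
ft_force: [-10.0, -0.4, 5.7]
ee_pos: [0.7401, -0.1802, 0.2057]
ft_force: [-22.5, 0.5, 13.8]
ee_pos: [0.7409, -0.1802, 0.2057]
ft_force: [-35.2, 0.6, 20.8]
```

View pics/c10.png

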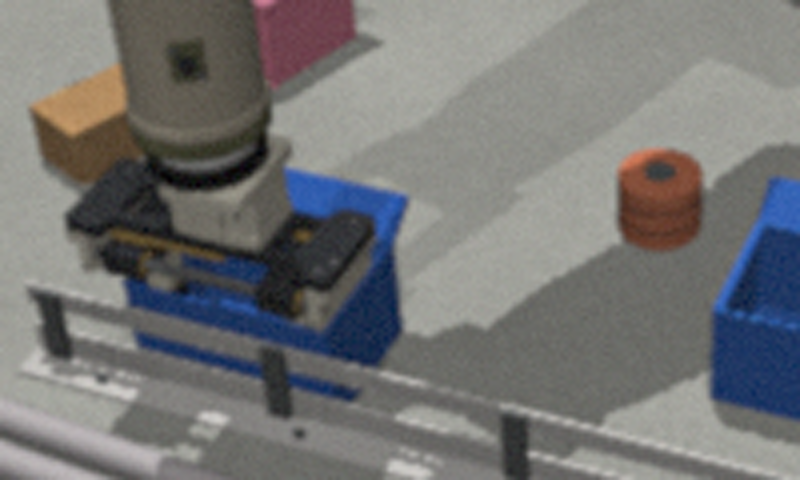

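Firm contact at the rail (35 N at the tips, bin flush with it). Backing off, rising, and checking from clear.

```bash
python3 -m inch '[[8,-0.3,0,0,0],[8,-1,0,0,0],[8,-1.8,0,0,0],[8,-1.8,0,0,0],[8,-1.8,0,-4,0],[8,-1.8,0,-9,0],[8,-1.8,0,-15,0]]' 10
python3 -m inch '[[8,-6,0,-2,0],[8,-12,0,-2,0],[8,-18,0,-2,0],[8,-24,0,-2,0],[8,-30,0,-2,0],[8,-30,0,-2,0]]' 10
python3 - <<'E'
from h import *
b=pic("scene","s11");a=pic("top","t11")
for n,i in(("scene",b),("top",a)):
  cs,_=cv2.findContours(blue(i),0,1)
  for c in cs:
    if cv2.contourArea(c)>1000:
        print(n,cv2.boundingRect(c))
        for q in cv2.approxPolyDP(c,3,True)[:,0]: print(q,ray(n,*q,.08).round(3),ray(n,*q,.1).round(3))
for n in("0","11"):
  im=cv2.imread(f"pics/top{n}.png" if n=="0" else "pics/t11.png");h=cv2.cvtColor(im,cv2.COLOR_BGR2HSV)
  for lo,hi in(((2,150,90),(10,255,255)),((12,120,60),(22,255,255))):
    cs,_=cv2.findContours(cv2.inRange(h,lo,hi),0,1);c=max(cs,key=cv2.contourArea);print(n,cv2.boundingRect(c))
cv2.imwrite("pics/c11.png",np.vstack([cv2.resize(b[150:270,90:390],(700,280)),cv2.resize(a[100:230,60:400],(700,268))]))
E
```

```text
time_s: 21.45
ee_pos: [0.7258, -0.1807, 0.3558]
eef_rot: [-3.139, -0.102, 0.003]
ft_force: [1.8, -0.5, -0.5]
opening: 0.859
time_s: 22.2
ee_pos: [0.4235, -0.2, 0.375]
eef_rot: [-3.14, -0.099, 0.001]
ft_force: [1.2, -0.2, -0.1]
opening: 0.862
scene (269, 195, 66, 67)
[283 195] [0.48  0.098 0.08 ] [0.506 0.107 0.1  ]
[269 226] [0.621 0.113 0.08 ] [0.643 0.121 0.1  ]
[269 249] [0.701 0.145 0.08 ] [0.721 0.153 0.1  ]
[321 261] [0.69  0.274 0.08 ] [0.71  0.278 0.1  ]
[334 206] [0.471 0.243 0.08 ] [0.496 0.249 0.1  ]
scene (122, 189, 70, 52)
[122 220] [ 0.755 -0.25   0.08 ] [ 0.774 -0.232  0.1  ]
[126 226] [ 0.771 -0.226  0.08 ] [ 0.79  -0.209  0.1  ]
[184 240] [ 0.757 -0.061  0.08 ] [ 0.776 -0.048  0.1  ]
[189 232] [ 0.726 -0.065  0.08 ] [ 0.745 -0.052  0.1  ]
[187 210] [ 0.649 -0.115  0.08 ] [ 0.671 -0.101  0.1  ]
[191 199] [ 0.602 -0.129  0.08 ] [ 0.624 -0.115  0.1  ]
[145 189] [ 0.614 -0.273  0.08 ] [ 0.636 -0.255  0.1  ]
scene (27, 61, 53, 39)
[74 63] [-0.068 -1.111  0.08 ] [-0.029 -1.072  0.1  ]
[60 61] [-0.062 -1.185  0.08 ] [-0.023 -1.144  0.1  ]
[51 69] [ 0.028 -1.155  0.08 ] [ 0.065 -1.115  0.1  ]
[27 77] [ 0.138 -1.185  0.08 ] [ 0.172 -1.144  0.1  ]
[39 80] [ 0.141 -1.116  0.08 ] [ 0.175 -1.077  0.1  ]
[45 99] [ 0.272 -0.962  0.08 ] [ 0.303 -0.927  0.1  ]
[52 99] [ 0.261 -0.937  0.08 ] [ 0.292 -0.903  0.1  ]
[78 84] [ 0.108 -0.94   0.08 ] [ 0.142 -0.906  0.1  ]
top (167, 160, 51, 42)
[214 160] [0.62  0.111 0.08 ] [0.616 0.11  0.1  ]
[168 162] [0.613 0.256 0.08 ] [0.609 0.252 0.1  ]
[168 201] [0.489 0.253 0.08 ] [0.487 0.249 0.1  ]
[216 198] [0.499 0.104 0.08 ] [0.497 0.102 0.1  ]
top (282, 119, 52, 41)
[329 120] [ 0.751 -0.254  0.08 ] [ 0.745 -0.251  0.1  ]
[283 122] [ 0.744 -0.107  0.08 ] [ 0.738 -0.106  0.1  ]
[286 159] [ 0.624 -0.116  0.08 ] [ 0.62  -0.114  0.1  ]
[333 156] [ 0.634 -0.265  0.08 ] [ 0.63  -0.261  0.1  ]
0 (239, 201, 19, 20)
0 (372, 169, 25, 32)
11 (239, 202, 19, 19)
11 (372, 169, 25, 32)
```

View pics/c11.png

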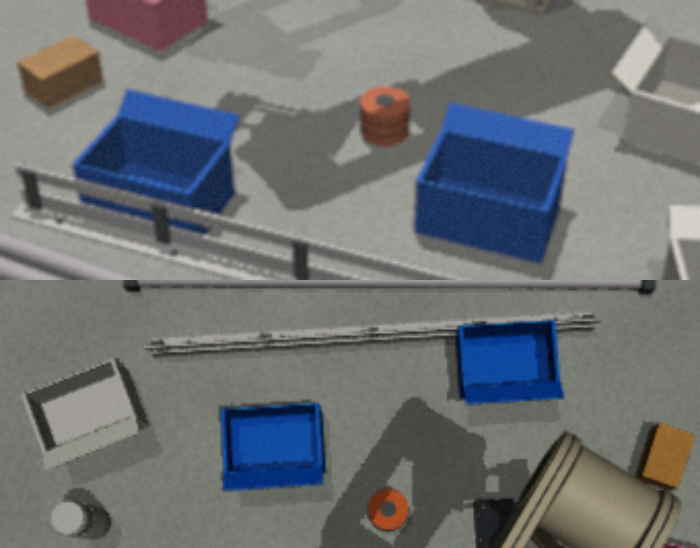

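```bash
python3 -c "from bench import *;print(finish_job())"
```

```text
the job is handed in; nothing more can be done
None
```

The stamped bin is pushed up against the dispatch rail, and I handed the job in at about 22 s of the 72 s allowed. No verdict came back.

- **Tipping:** I tipped the left bin by its lip; its underside was plain. I pushed it back flat and then tipped the right bin, which showed the ring-and-cross stamp. I pushed that one back flat too.
- **Pushing:** I pushed the right bin from inside its far wall with the fingers open and turned it square to the rail on the way. The tip force rose to 35 N against the rail, which confirmed contact, and then I withdrew.

Last checks, all from the pictures:

- **Stamped bin:** It stands flat at the rail. Its rim is at a yaw of about 0.05–0.07 rad, against about 0.065 for the rail.
- **Left bin:** It stands flat where it started, with its outline within a pixel or so of the first picture.
- **Bystanders:** The wheels' and carton's outlines did not change by more than a pixel. I judged the can only by eye, and it looks untouched.
- **Disagreement:** Contact came about 5–8 mm beyond where I had measured the rail. I relied on the contact force, and on the last two pictures showing the far wall against the rail.

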